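# Clear the die plate and hold it clamped with the cam lever

### The arm

A 7-joint arm with a two-finger parallel gripper is mounted at the origin on the work surface. World frame = base frame: x ahead of the robot, y to its left, z up, the work surface at z = 0. Lengths are in mm, angles in rad, forces in N, time in s.
With the tool pointing down it reaches from about 400 to 875 mm from the base axis. Payload 19.3 kg.
Tool frame: the origin (TCP) lies at the very end of the fingers, on their centre line; the grasp point (between the pads) lies env.pinch_z behind it (env.pinch_z is the distance from the TCP to the grasp point, in mm); z points along the fingers, y is the direction in which the jaws open and shut (so a half turn about z gives the same grasp; the last joint's range is limited). The gripper opens to 85 mm and grips with 20 to 120 N. Pads are 22 mm wide; open, the fingers measure 114 mm over their backs; the gripper's body (76 mm by 85 mm) begins 54 mm behind the grasp point. The pads swing forward as they close: fully open they stand 13 mm farther back than shut.
Start: joints at [-1.224, 0.521, -0.036, 1.599, 0.021, 1.021, -0.113], TCP at [253.04, 571.477, 231.291] pointing down, gripper open.
Joint ranges: [-2.91, 2.91], [-0.3, 2.13], [-1.5, 1.42], [0.17, 2.43], [-1.26, 4.41], [0.16, 1.93], [-2.52, 2.52]. Speed limits (rad/s): [1.89, 1.89, 2.39, 2.39, 3.01, 3.01, 3.01].

### API

Orientations are given as a rotation vector (axis times angle).
In Python, from plant import telemetry, imaging, env gives the robot as it stands. The module is installed in compiled form; this text tells all that it offers.
- The arm moves only by the tool carry_out, never from a script. Its argument "plan" is a list of rows, each an object of numbers: "ax", "ay", "az": the turn, a rotation vector about the world's x, y, z in degrees; "x", "y", "z": the shift along the world's x, y, z in cm; "grip": the gripper command: -1 is shut, 1 is fully open, values between are in proportion. A call has 1 to 20 rows; each row shifts and turns the pose as measured when the row begins; what a row does not reach is not made up. A row lasts 1/8 s, in which the tool goes at most 62.5 mm and 10.7 degrees, less where a joint would pass 70% of its speed; a pose out of reach is approached as far as the arm can. A call is refused whole if a number of a shift passes 6.25 or a number of a turn 10.7, either way. A call with a gripper value outside its range is refused whole. The fingers move at their own pace and stop on an object; the grip force is fixed at half the most. Time passes only in rows, so rows that do not move let the fingers close. It gives the time, the measured TCP pose, the force and the opening at its end, in the units of the state.
- telemetry.read_state(): the state, without advancing time (a new reading comes with each control period).
- imaging.read_camera(name): name is "scene" or "top"; returns the picture (400x640x3 uint8, blue, green, red); there is no depth.
- imaging.get_calibration(name): a dict with "fx", "fy", "cx", "cy" (pixels), "position" and "rotation" of the camera in the world. Camera axes: x right, y down, z forward; pixel columns grow to the right and rows downward; lengths in mm; the calibration is good to about 2 mm. A picture is of the moment at which its call begins. get_calibration takes no time and is no camera call.
- env.job_done(): hands the job in, once; it reports no verdict.
The state is a dict: "time_s": time; "joint_positions": joint angles; "qd": joint speeds; "effort": joint torques, N m; "ee_pos": TCP position; "tool_rot": TCP orientation; "wrist_force": force on the tool from outside, world axes, zero at the start; "moment": the same for the moment, N m; "width": finger opening in mm.
Only numpy, scipy, OpenCV 4.12 (cv2) and the standard library are available. Lean on these libraries where they do the work, as an engineer would, in place of code of your own. Each camera call takes 0.05 s, during which the arm holds its last target. There are 200 camera calls.

### The job

With the scraper block in the gripper, wipe the three loose chips off the die plate so that they drop down beside it (do not push them with the gripper itself), then stand the scraper back in its tray on its foot and let go of it. After that swing the cam lever to the cam's highest point, where it points straight away from the plate and the cam pushes the plate farthest into the sprung buffer, and finish while still holding the lever there with the gripper. Leave the carton trays and the jar alone.

Things in the scene. Friction and masses are not known exactly. Their poses are not given: they have to be found in the camera images.
- fixture: Grey clamping fixture fixed to the bench, base 12 mm thick, x -65 to 65, y -155 to 110 mm. Origin: at bench height under the middle of the die plate's nest. Sprung buffer on the +y side, with a steel block behind it, top at z 26 mm; low stops, tops at z 20 mm, at x +-57 to 64 mm; cam lever on the -y side, pivot at x 0, y -113 mm. The +x and -x sides are open for wiping. Position and yaw vary.
- plate: Bare aluminium die plate, 110 (x) x 150 (y) x 20 mm, 0.65 to 0.95 kg, lying loose in the nest, 1 to 4 mm short of the buffer, its axes along the fixture's. Origin: centre of the underside, so its top is 20 mm above it (32 mm above the bench). The cam bears on its -y edge and pushes it towards the fixture's +y into the buffer.
- chip0: Loose grey-brown chip 24 x 18 x 10 mm, 11 g, origin at the centre of its underside, lying on the plate; all chips lie within x +-46 mm, y +-55 mm of the plate's middle.
- chip1: Second chip, same as chip0.
- chip2: Third chip, same as chip0.
- scraper: Scraper block, 0.15 to 0.3 kg, standing in the tray: a black rubber foot 36 (x) x 130 (y) x 22 mm high, and on it a wooden grip 26 (x) x 70 (y) mm from z 22 to 80 mm. Origin: centre of the underside of the foot. Grip it across x (26 mm), from above. It wipes along its x.
- tray: Fixed grey open tray, 110 (x) x 180 (y) mm outside, walls 5 mm thick and 20 mm high, floor 5 mm thick. Origin: centre of its underside. The scraper's long side lies along the tray's y.
- lever (a joint): Cam lever angle, rad, about its vertical pivot, counterclockwise from above, 0 to 2.1. At 0 it points along the fixture's -x; at 1.571 along its -y, straight away from the plate: the cam's highest point (throw 14 mm; beyond, it falls again). Starts at 0 to 0.25, kept by friction (0.13 N m). A return spring (0.4 N m/rad) swings it back when let go. Turning takes 1 to 10 N at the post.
- cam_pivot (a point): On the lever's pivot axis, 38 mm above the bench.
- lever_post (a point): Middle of the flat top of the lever's upright round black post, 24 mm diameter, a sleeve that spins freely about its own axis, 120 mm from the pivot axis, from 38 to 108 mm above the bench. Below it the flat lever bar, 22 mm wide, at 26 to 38 mm.
- buffer: Black sprung buffer bar, 100 (x) x 10 (y) x 11 mm, its face at the fixture's y = 75 mm when free, top 23.5 mm above the bench. The cam pushes the plate about 4 mm into it (2 N per mm). Origin: middle of its face, 12 mm above the bench.
- cartons_a: Bystander: white carton tray full of cards, 60 x 160 x 48 mm, beyond the fixture to the right.
- cartons_b: Bystander: another such carton tray, beyond the fixture to the left.
- jar: Bystander: white plastic jar, 60 mm diameter, 85 mm high, on the right.
Things that resemble listed ones, but are neither listed nor needed, are in the scene too. What is shaped like the plate but blue is not meant.

How it is judged:
By the outcome, as a careful person would: the job done as asked, in the order asked, and still so for the second after the job is handed in, while the arm keeps its last pose, push and grip.
It also fails if it takes over 58 s, if anything falls off the work surface, if the arm or the gripper's body presses on something with over 40 N, if the wrist force passes 120 N, or if a joint passes its speed limit or range.

## Working session

There is one attempt and no reset: what is moved stays moved. The work goes in short steps, Python scripts to look and compute and a tool call to move; the robot and the scene stay as the last step left them, time stands still between calls to the robot, and variables do not carry over. Pictures are saved under pics/ and viewed, about 8 in all and at most 12, crops included, and the job is handed in when it is done.

Besides the shell and the picture viewer there is one more tool, called after ">>>" as a command line: name --argument value ..., lists and objects as JSON in quotes. carry_out: Moves the arm, as the interface text tells. Its arguments: {"type":"object","properties":{"plan":{"type":"array","items":{"type":"object","properties":{"ax":{"type":"number"},"ay":{"type":"number"},"az":{"type":"number"},"x":{"type":"number"},"y":{"type":"number"},"z":{"type":"number"},"grip":{"type":"number"}}}}},"required":["plan"]}

```bash
mkdir -p pics
python3 - <<'E'
from plant import telemetry, imaging, env
import cv2
for n in("scene","top"):
    cv2.imwrite(f"pics/{n}0.png",imaging.read_camera(n)); print(n,imaging.get_calibration(n))
print(telemetry.read_state(), env.pinch_z)
E
```

```text
scene {'fx': 429.9071227514724, 'fy': 429.9071227514724, 'cx': 314.52927159751994, 'cy': 210.20743642814762, 'position': array([1014.57709049,  573.77193634,  780.38400737]), 'rotation': array([-0.89594936, -2.48209378,  1.1195162 ])}
top {'fx': 366.19998109384125, 'fy': 366.19998109384125, 'cx': 312.47658968505726, 'cy': 192.81551491595667, 'position': array([ 349.09607728,  -33.08781581, 1128.53680024]), 'rotation': array([-2.14045837,  2.15583033, -0.21373872])}
{'time_s': 0.1, 'joint_positions': array([-1.22416012,  0.52193767, -0.03630321,  1.59997232,  0.02119067,
        1.02107772, -0.11282396]), 'qd': array([-0.00064428, -0.00111775, -0.00039699, -0.00076221, -0.00170902,
       -0.0001249 , -0.0001927 ]), 'effort': array([ 5.03505289e-03, -9.28482771e+01,  1.98491625e+00, -3.70534372e+01,
        1.81869837e-02,  5.44826893e-03, -4.84113127e-05]), 'ee_pos': array([252.96113894, 571.1847451 , 230.78634235]), 'tool_rot': array([-6.50099542e-01, -3.07345430e+00,  1.57280189e-03]), 'wrist_force': array([-0.07851512,  0.26733765,  0.08041907]), 'moment': array([-0.00934792,  0.01659536,  0.01425245]), 'width': 85.49525080198367} 18.700000000000003
```

View pics/scene0.png

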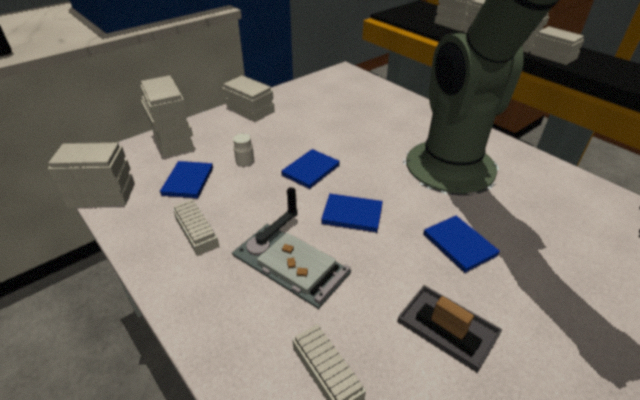

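View pics/top0.png

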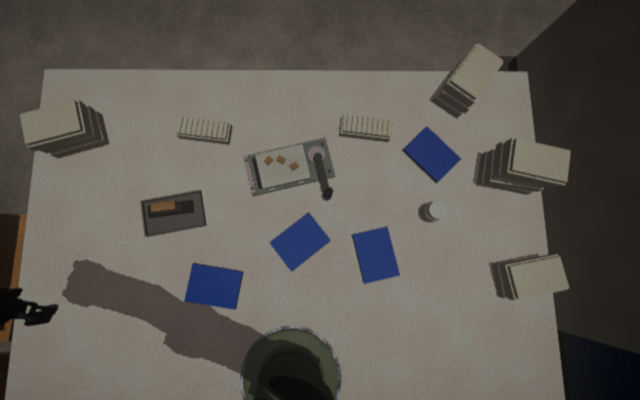

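The scene view shows the fixture at about (290,265), with three chips at (288,248), (292,263) and (302,272), the lever post at (291,195), and the tray with the scraper at (450,325). In the top view the fixture is at (290,165), the lever post at (327,195), and the scraper at (165,207). The four blue plates are decoys. The only bare aluminium plate is the one in the fixture. I'll enlarge the crops next to confirm this and measure.

Run:
```python
import cv2,numpy as np
t=cv2.imread("pics/top0.png");s=cv2.imread("pics/scene0.png")
def crop(im,x,y,w,h,k,step):
    c=cv2.resize(im[y:y+h,x:x+w],None,fx=k,fy=k,interpolation=cv2.INTER_CUBIC)
    c=cv2.convertScaleAbs(c,alpha=1.5)
    for u in range(-(-x//step)*step,x+w,step):
        cv2.putText(c,str(u),(int((u-x+.5)*k),9),0,.33,(0,0,255)); cv2.line(c,(int((u-x+.5)*k),10),(int((u-x+.5)*k),16),(0,0,255))
    for v in range(-(-y//step)*step,y+h,step):
        cv2.putText(c,str(v),(0,int((v-y+.5)*k)),0,.33,(0,0,255)); cv2.line(c,(22,int((v-y+.5)*k)),(28,int((v-y+.5)*k)),(0,0,255))
    return c
a=crop(t,238,130,100,75,8,10);cv2.imwrite("pics/c1.png",a)
b=crop(s,225,180,133,100+30,4.6*1.3/1.3,10)
b=crop(s,228,182,130,126,4.7,10);cv2.imwrite("pics/c2.png",b)
d=np.hstack([crop(t,133,182,80,60,5,10),crop(s,393,280,115,95,3.4,10)[:300]])if 0 else None
e=crop(t,133,182,80,60,5,10);f=crop(s,393,280,115,95,3.45,10)
H=max(e.shape[0],f.shape[0]);P=lambda i:cv2.copyMakeBorder(i,0,H-i.shape[0],0,0,0)
cv2.imwrite("pics/c3.png",np.hstack([P(e),P(f)]));print(a.shape,b.shape,H)
```

```text
(600, 800, 3) (592, 611, 3) 328
```

View pics/c1.png

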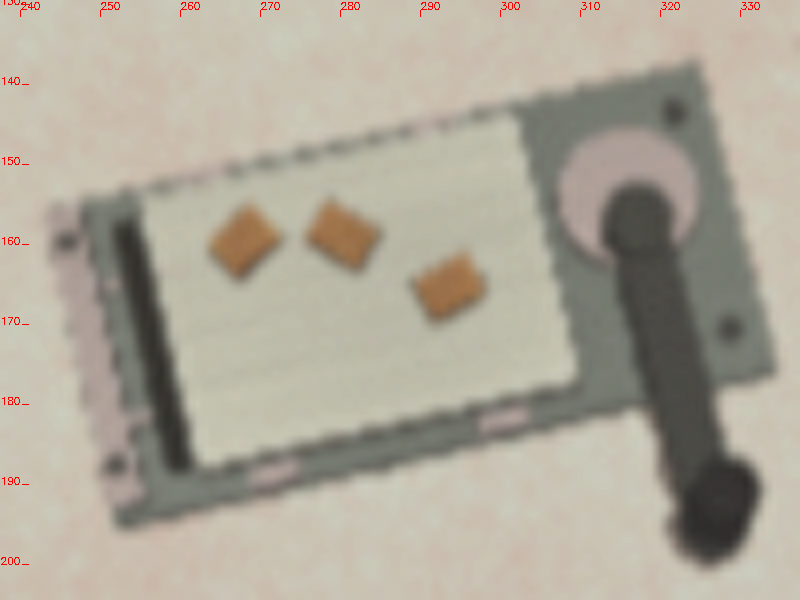

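View pics/c2.png

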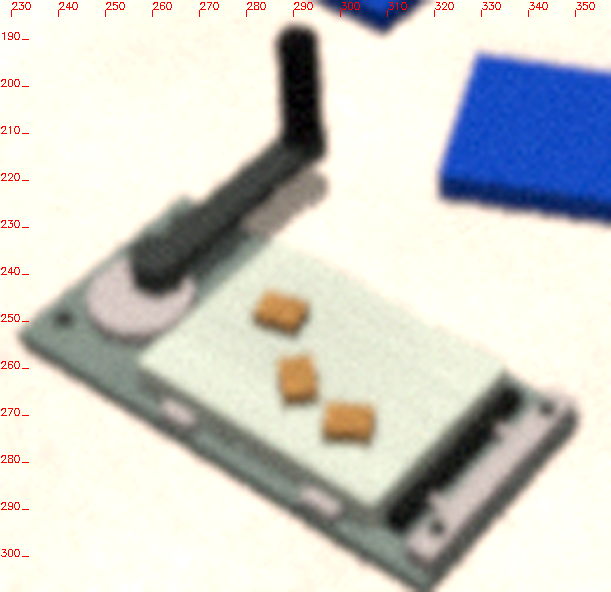

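View pics/c3.png

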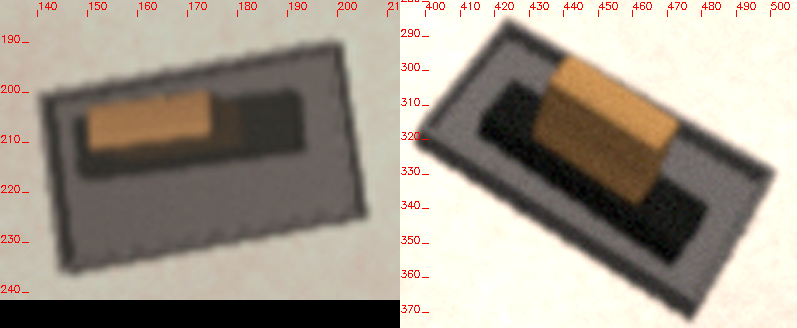

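The crops confirm the targets. The plate in the fixture is silver, with chips at top-view pixels (268,160), (280,159) and (294,165). The scraper (wood grip on a black foot) is in the only tray, at (162,207). The post is at about (327,195). Next I'll fit poses from the corner points in both views.

```bash
cat > vis.py <<'E'
import numpy as np,cv2
from scipy.optimize import least_squares
from scipy.spatial.transform import Rotation as R
from plant import imaging
C={n:imaging.get_calibration(n) for n in("top","scene")}
def proj(n,P):
    c=C[n];Rc=R.from_rotvec(c["rotation"]).as_matrix()
    p=(np.asarray(P,float)-c["position"])@Rc
    return np.c_[c["fx"]*p[:,0]/p[:,2]+c["cx"],c["fy"]*p[:,1]/p[:,2]+c["cy"]]
def tri(u,v):
    """point seen at u in top, v in scene"""
    f=lambda p:np.r_[proj("top",[p])[0]-u,proj("scene",[p])[0]-v]
    r=least_squares(f,[600,0,30]);return r.x,r.fun
def rect(x,y,z,yaw,w,h):
    L=np.array([[w,h],[w,-h],[-w,-h],[-w,h]])/2;c,s=np.cos(yaw),np.sin(yaw)
    return np.c_[x+c*L[:,0]-s*L[:,1],y+s*L[:,0]+c*L[:,1],np.full(4,z)]
def fitrect(w,h,T,S,z=None):
    def f(p):
        q=rect(p[0],p[1],p[3] if z is None else z,p[2],w,h)
        return np.r_[(proj("top",q)-T).ravel(),(proj("scene",q)-S).ravel()]
    r=least_squares(f,[600,100,0.2,30]);return r.x,r.fun.reshape(2,4,2)
E
python3 - <<'E'
from vis import *
np.set_printoptions(precision=2,suppress=True)
A=lambda a,ox,oy,k,sx=0:np.c_[(np.array(a,float)[:,0]-sx)/k+ox-.5,np.array(a,float)[:,1]/k+oy-.5]
t1=lambda a:A(a,238,130,8); s1=lambda a:A(a,228,182,4.7)
t3=lambda a:A(a,133,182,5); s3=lambda a:A(a,393,280,3.45,400)
for nm,w,h,T,S,z in[("plate",110,150,t1([(143,193),(517,113),(578,380),(196,468)]),s1([(372,505),(138,360),(277,240),(503,375)]),32),
 ("tray",110,180,t3([(42,96),(340,42),(366,216),(66,272)]),s3([(692,320),(415,140),(505,18),(775,172)]),20),
 ("grip",26,70,t3([(88,107),(207,90),(211,133),(90,151)]),s3([(664,150),(550,80),(570,55),(678,125)]),85),
 ("fixbase",130,265,t1([(45,208),(697,62),(775,375),(118,528)]),s1([(425,590),(20,337),(185,197),(577,415)]),12)]:
    for zz in(None,z):
        p,r=fitrect(w,h,T,S,zz);print(nm,zz,p,"yawdeg",np.degrees(p[2]),"rms",r.std());
    print(r.reshape(2,-1))
for nm,a,b in[("pivot",(638,218),(160,262)),("postA",(708,530),(296,40)),("postB",(728,490),(296,40)),("chipL",(245,241),(350,415)),("chipM",(344,235),(298,372)),("chipR",(450,287),(282,308))]:
    print(nm,*tri(t1([a])[0],s1([b])[0]))
E
```

```text
plate None [620.42  23.13   0.22  29.03] yawdeg 12.409743866645828 rms 0.5960290956154265
plate 32 [620.9   24.07   0.22  30.  ] yawdeg 12.3898011396677 rms 0.658587836375189
[[-0.89 -0.36 -0.09 -0.44  0.17  0.01 -0.28 -0.45]
 [-0.6   0.59 -0.83 -0.13  0.4  -0.7   1.25 -1.71]]
tray None [478.89 354.92   0.19   9.62] yawdeg 10.670087944887836 rms 0.9710347029218045
tray 20 [482.53 355.53   0.18  30.  ] yawdeg 10.57533168599355 rms 1.1987467858148322
[[-1.46 -1.83 -1.45 -2.04 -1.37 -1.43 -1.88 -1.09]
 [ 1.3  -3.48 -0.68 -3.19 -0.51 -0.08  0.16  0.2 ]]
grip None [490.49 361.53   0.14  82.36] yawdeg 8.172296621411537 rms 0.6076379693784887
grip 85 [491.45 361.7    0.14  30.  ] yawdeg 8.117603403938178 rms 0.6335353299970772
[[-1.15 -0.36 -0.08 -0.53 -0.05 -0.17 -0.82 -0.16]
 [-1.02  0.22 -0.84 -0.09  0.12 -0.81  1.39 -1.21]]
fixbase None [624.09   3.7    0.23   7.82] yawdeg 13.212856207982925 rms 0.39667683597649966
fixbase 12 [624.75   5.03   0.23  30.  ] yawdeg 13.157018232990634 rms 0.5588650271892687
[[-0.59 -0.28 -0.05 -0.51  0.27 -0.71 -0.94 -0.39]
 [ 0.08 -0.46 -0.88 -1.22 -0.1  -0.67  1.24 -0.2 ]]
pivot [644.86 -82.94  36.05] [-0.34  0.39 -0.4  -0.08]
postA [ 521.06 -111.21  100.57] [ 2.29 -2.46  2.92  0.51]
postB [ 528.31 -112.26  105.15] [ 0.23 -0.25  0.29  0.05]
chipL [635.67  66.22  41.74] [-0.02  0.02 -0.02 -0.  ]
chipM [638.08  28.54  41.61] [ 0.01 -0.01  0.01  0.  ]
chipR [617.78 -11.7   40.54] [-0.02  0.02 -0.02 -0.  ]
```

>>> carry_out --plan '[{"x": 2.95,"y": -2.6,"az": -7.2,"grip": 1},{"x": 2.95,"y": -2.6,"az": -7.2,"grip": 1},{"x": 2.95,"y": -2.6,"az": -7.2,"grip": 1},{"x": 2.95,"y": -2.6,"az": -7.2,"grip": 1},{"x": 2.95,"y": -2.6,"az": -7.2,"grip": 1},{"x": 2.95,"y": -2.6,"az": -7.2,"grip": 1},{"x": 2.95,"y": -2.6,"az": -7.2,"grip": 1},{"x": 2.95,"y": -2.6,"az": -7.2,"grip": 1},{"grip": 1}]'

```text
$.plan[0]: bad value
```

```bash
cat > st.py <<'E'
from plant import telemetry
from scipy.spatial.transform import Rotation as R
import numpy as np,sys
s=telemetry.read_state();M=R.from_rotvec(s["tool_rot"]).as_matrix()
yaw=(np.degrees(np.arctan2(M[1,1],M[0,1]))+90)%180-90
def show():
    print("t",round(s["time_s"],2),"p",s["ee_pos"].round(1),"jawyaw",round(yaw,2),"tilt",M[:2,2].round(4),"F",s["wrist_force"].round(1),"w",round(s["width"],1),"q",s["joint_positions"].round(2))
def to(x,y,z,a):
    dp=np.array([x,y,z])-s["ee_pos"]
    dR=R.from_euler("z",a-yaw,degrees=True)*R.from_matrix(M)
    # desired: tool z exactly down
    ya=np.radians(np.degrees(np.arctan2(M[1,1],M[0,1]))+a-yaw);Y=np.array([np.cos(ya),np.sin(ya),0]);Z=np.array([0,0,-1.])
    D=np.c_[np.cross(Y,Z),Y,Z]
    print("go cm",(dp/10).round(2),"turn deg",np.degrees(R.from_matrix(D@M.T).as_rotvec()).round(2))
E
python3 - <<'E'
from vis import *; import st
np.set_printoptions(precision=2,suppress=True)
A=lambda a,ox,oy,k,sx=0:np.c_[(np.array(a,float)[:,0]-sx)/k+ox-.5,np.array(a,float)[:,1]/k+oy-.5]
t3=lambda a:A(a,133,182,5); s3=lambda a:A(a,393,280,3.45,400)
from itertools import repeat
def fit(obs,x0):
    f=lambda p:np.concatenate([(proj(n,rect(p[0],p[1],z,p[2],w,h))[i]-uv).ravel() for n,w,h,z,i,uv in obs])
    r=least_squares(f,x0,loss="soft_l1");return r.x,np.degrees(r.x[2]),f(r.x)
print("tray",*fit([("top",110,180,20,[0,1,2,3],t3([(42,96),(340,42),(366,216),(66,272)])),("scene",110,180,20,[2,3],s3([(505,18),(775,172)])),("scene",110,180,0,[0,1],s3([(692,320),(415,140)]))],[480,355,.18]))
print("foot+grip",*fit([("top",36,130,27,[1,2,3],t3([(302,90),(304,150),(80,178)])),("scene",36,130,27,[2,3],s3([(515,82),(706,208)])),("scene",36,130,5,[0,1],s3([(668,262),(480,135)])),
 ("top",26,70,85,[0,1,2,3],t3([(88,107),(207,90),(211,133),(90,151)])),("scene",26,70,85,[0,1,2,3],s3([(664,150),(550,80),(570,55),(678,125)]))],[490,361,.14]))
st.show()
E
```

```text
tray [478.18 353.39   0.18] 10.37634130082381 [-0.79 -0.52 -0.72 -0.54 -0.75  0.13 -1.32  0.29  0.15 -1.7   0.47 -1.55
 -1.07 -0.34 -1.18  0.4 ]
foot+grip [491.17 360.91   0.12] 7.0766932233497055 [-2.18 -0.24 -1.63 -0.46 -0.82 -0.45 -0.32 -1.4   1.07 -0.81  0.51  1.6
 -1.2  -0.23 -0.81 -0.5   0.3  -0.23  0.16  0.16 -0.65 -0.27 -1.57  0.
 -1.01 -0.68  0.16 -1.25  1.09 -1.27]
t 0.1 p [253.  571.2 230.8] jawyaw 66.11 tilt [-0. -0.] F [-0.1  0.3  0.1] w 85.5 q [-1.22  0.52 -0.04  1.6   0.02  1.02 -0.11]
```

>>> carry_out --plan '[{"x": 2.95,"y": -2.6,"z": 0,"ax": 0,"ay": 0,"az": -7.2,"grip": 1},{"x": 2.95,"y": -2.6,"z": 0,"ax": 0,"ay": 0,"az": -7.2,"grip": 1},{"x": 2.95,"y": -2.6,"z": 0,"ax": 0,"ay": 0,"az": -7.2,"grip": 1},{"x": 2.95,"y": -2.6,"z": 0,"ax": 0,"ay": 0,"az": -7.2,"grip": 1},{"x": 2.95,"y": -2.6,"z": 0,"ax": 0,"ay": 0,"az": -7.2,"grip": 1},{"x": 2.95,"y": -2.6,"z": 0,"ax": 0,"ay": 0,"az": -7.2,"grip": 1},{"x": 2.95,"y": -2.6,"z": 0,"ax": 0,"ay": 0,"az": -7.2,"grip": 1},{"x": 2.95,"y": -2.6,"z": 0,"ax": 0,"ay": 0,"az": -7.2,"grip": 1}]'

```text
time_s: 1.1
ee_pos: [491.8, 357.4, 228.5]
tool_rot: [-2.079, -2.351, 0.005]
wrist_force: [-0.1, 0.8, -0.3]
width: 85.4
```

```bash
python3 -c "
import st; st.show(); st.to(490.8,361.2,130,7.7)"
```

```text
t 1.1 p [491.8 357.4 228.5] jawyaw 7.04 tilt [-0.0047 -0.0003] F [-0.1  0.8 -0.3] w 85.4 q [-0.9   0.51  0.26  1.66 -0.15  1.   -0.47]
go cm [-0.1   0.38 -9.85] turn deg [ 0.02 -0.27  0.66]
```

>>> carry_out --plan '[{"x": -0.1,"y": 0.38,"z": -3,"ax": 0,"ay": -0.3,"az": 0.6,"grip": 1},{"x": 0,"y": 0,"z": -4,"ax": 0,"ay": 0,"az": 0,"grip": 1},{"x": 0,"y": 0,"z": -4,"ax": 0,"ay": 0,"az": 0,"grip": 1},{"x": 0,"y": 0,"z": -3,"ax": 0,"ay": 0,"az": 0,"grip": 1},{"x": 0,"y": 0,"z": -2,"ax": 0,"ay": 0,"az": 0,"grip": 1},{"x": 0,"y": 0,"z": 0,"ax": 0,"ay": 0,"az": 0,"grip": 1}]'

```text
time_s: 1.85
ee_pos: [492.6, 357.3, 62.7]
tool_rot: [2.076, 2.355, -0.002]
wrist_force: [-0.4, -0.1, -0.4]
width: 85.6
```

Run:
```python
import st,cv2,numpy as np; st.show(); st.to(490.8,361.2,46,7.7)
from plant import imaging
t=imaging.read_camera("top")[175:245,125:215];s=imaging.read_camera("scene")[230:380,380:520]
a=cv2.resize(t,None,fx=4.4,fy=4.4);b=cv2.resize(s,None,fx=2.85,fy=2.85);h=max(a.shape[0],b.shape[0])
P=lambda i:cv2.copyMakeBorder(i,0,h-i.shape[0],0,0,0)
cv2.imwrite("pics/g1.png",cv2.convertScaleAbs(np.hstack([P(a),P(b)]),alpha=1.5))
```

```text
t 1.85 p [492.6 357.3  62.7] jawyaw 7.22 tilt [ 0.0005 -0.0025] F [-0.4 -0.1 -0.4] w 85.6 q [-0.86  0.73  0.2   1.77 -0.21  0.67 -0.42]
go cm [-0.18  0.39 -1.67] turn deg [0.15 0.03 0.48]
```

View pics/g1.png

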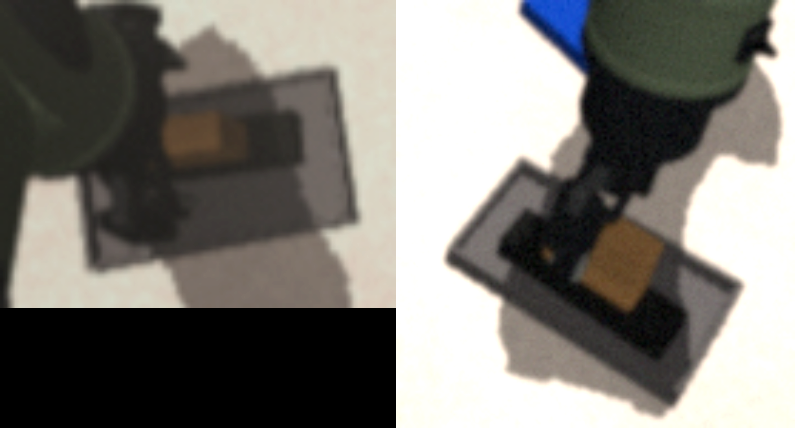

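The picture shows the open fingers straddling the grip at crop (565,260), slightly toward -y, which agrees with the 4 mm correction. Next I lower and close.

>>> carry_out --plan '[{"x": -0.15,"y": 0.4,"z": -0.9,"ax": 0,"ay": 0,"az": 0.5,"grip": 1},{"x": 0,"y": 0,"z": -0.8,"ax": 0,"ay": 0,"az": 0,"grip": 1},{"x": 0,"y": 0,"z": 0,"ax": 0,"ay": 0,"az": 0,"grip": -1},{"x": 0,"y": 0,"z": 0,"ax": 0,"ay": 0,"az": 0,"grip": -1},{"x": 0,"y": 0,"z": 0,"ax": 0,"ay": 0,"az": 0,"grip": -1},{"x": 0,"y": 0,"z": 0,"ax": 0,"ay": 0,"az": 0,"grip": -1},{"x": 0,"y": 0,"z": 0,"ax": 0,"ay": 0,"az": 0,"grip": -1},{"x": 0,"y": 0,"z": 0,"ax": 0,"ay": 0,"az": 0,"grip": -1}]'

```text
time_s: 2.95
ee_pos: [492.7, 363.0, 48.7]
tool_rot: [2.064, 2.364, 0.007]
wrist_force: [-0.2, -0.7, -2.7]
width: 25.4
```

```bash
python3 -c "
import st; st.show()"
```

```text
t 2.95 p [492.7 363.   48.7] jawyaw 7.75 tilt [0.0048 0.0014] F [-0.2 -0.7 -2.7] w 25.4 q [-0.86  0.75  0.19  1.77 -0.21  0.64 -0.42]
```

>>> carry_out --plan '[{"x": 0,"y": 0,"z": 2,"ax": 0,"ay": 0,"az": 0,"grip": -1},{"x": 0,"y": 0,"z": 3,"ax": 0,"ay": 0,"az": 0,"grip": -1},{"x": 0,"y": 0,"z": 3,"ax": 0,"ay": 0,"az": 0,"grip": -1},{"x": 0,"y": -1,"z": 2,"ax": 0,"ay": 0,"az": 0,"grip": -1},{"x": 0.8,"y": -3.4,"z": 0,"ax": 0,"ay": 0,"az": 0.5,"grip": -1},{"x": 0.8,"y": -3.8,"z": 0,"ax": 0,"ay": 0,"az": 0.5,"grip": -1},{"x": 0.8,"y": -3.8,"z": 0,"ax": 0,"ay": 0,"az": 0.5,"grip": -1},{"x": 0.8,"y": -3.8,"z": 0,"ax": 0,"ay": 0,"az": 0.5,"grip": -1},{"x": 0.8,"y": -3.8,"z": 0,"ax": 0,"ay": 0,"az": 0.5,"grip": -1},{"x": 0.8,"y": -3.8,"z": 0,"ax": 0,"ay": 0,"az": 0.5,"grip": -1},{"x": 0.8,"y": -3.8,"z": 0,"ax": 0,"ay": 0,"az": 0.5,"grip": -1},{"x": 0.8,"y": -3.8,"z": 0,"ax": 0,"ay": 0,"az": 0.5,"grip": -1},{"x": 0.8,"y": -3.8,"z": 0,"ax": 0,"ay": 0,"az": 0.5,"grip": -1},{"x": 0,"y": 0,"z": 0,"ax": 0,"ay": 0,"az": 0,"grip": -1}]'

```text
time_s: 4.7
ee_pos: [567.5, 3.7, 171.1]
tool_rot: [1.964, 2.441, 0.028]
wrist_force: [-0.6, 0.4, -2.1]
width: 25.3
```

```bash
python3 -c "
import st; st.show(); st.to(569.1,15.2,95,12.8)"
```

```text
t 4.7 p [567.5   3.7 171.1] jawyaw 12.36 tilt [0.0182 0.0086] F [-0.6  0.4 -2.1] w 25.3 q [-0.27  0.51  0.22  1.84 -0.16  0.8   0.26]
go cm [ 0.16  1.15 -7.61] turn deg [-0.5   1.04  0.44]
```

>>> carry_out --plan '[{"x": 0.16,"y": 1.15,"z": -2.5,"ax": -0.5,"ay": 1.0,"az": 0.4,"grip": -1},{"x": 0,"y": 0,"z": -3,"ax": 0,"ay": 0,"az": 0,"grip": -1},{"x": 0,"y": 0,"z": -2.5,"ax": 0,"ay": 0,"az": 0,"grip": -1},{"x": 0,"y": 0,"z": 0,"ax": 0,"ay": 0,"az": 0,"grip": -1}]'

```text
time_s: 5.2
ee_pos: [570.2, 17.9, 93.9]
tool_rot: [1.958, 2.453, 0.007]
wrist_force: [-0.4, 0.8, -0.5]
width: 25.5
```

```bash
python3 -c "
import st; st.show(); st.to(569.1,15.2,76,12.8)"
```

```text
t 5.2 p [570.2  17.9  93.9] jawyaw 12.81 tilt [0.005  0.0019] F [-0.4  0.8 -0.5] w 25.5 q [-0.27  0.63  0.19  1.87 -0.19  0.66  0.26]
go cm [-0.11 -0.27 -1.79] turn deg [-0.11  0.29 -0.01]
```

>>> carry_out --plan '[{"x": -0.1,"y": -0.25,"z": -1.0,"ax": -0.1,"ay": 0.3,"az": 0,"grip": -1},{"x": 0,"y": 0,"z": -0.4,"ax": 0,"ay": 0,"az": 0,"grip": -1},{"x": 0,"y": 0,"z": -0.3,"ax": 0,"ay": 0,"az": 0,"grip": -1},{"x": 0,"y": 0,"z": -0.1,"ax": 0,"ay": 0,"az": 0,"grip": -1}]'

```text
time_s: 5.7
ee_pos: [570.5, 15.9, 78.2]
tool_rot: [1.958, 2.454, 0.004]
wrist_force: [-0.6, 0.2, -1.3]
width: 25.6
```

Run:
```python
import st,cv2; st.show(); st.to(569.1,15.2,76,12.8)
from plant import imaging
cv2.imwrite("pics/w1.png",cv2.convertScaleAbs(cv2.resize(imaging.read_camera("scene")[180:320,220:370],None,fx=4,fy=4),alpha=1.4))
```

```text
t 5.7 p [570.5  15.9  78.2] jawyaw 12.83 tilt [0.0033 0.0007] F [-0.6  0.2 -1.3] w 25.6 q [-0.26  0.65  0.18  1.87 -0.19  0.63  0.26]
go cm [-0.14 -0.07 -0.22] turn deg [-0.04  0.19 -0.03]
```

View pics/w1.png

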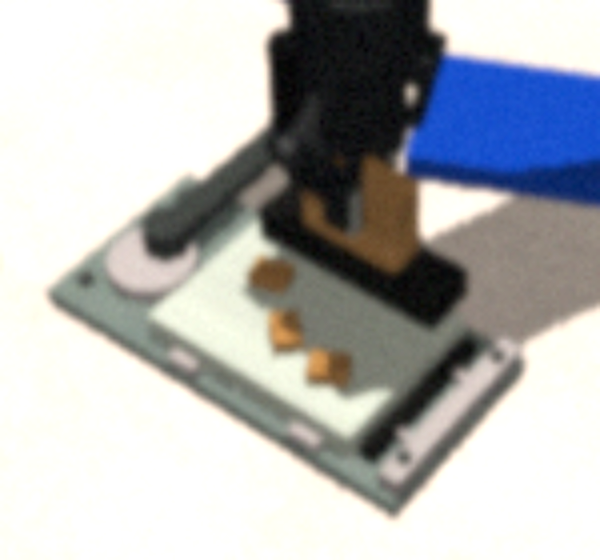

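The picture shows the foot along the plate's -x edge (crop 265,210 to 460,300), with all three chips, at (270,275), (285,330) and (328,368), ahead of it. The lever is clear. Next I touch down.

>>> carry_out --plan '[{"x": 0,"y": 0,"z": -0.15,"ax": 0,"ay": 0,"az": 0,"grip": -1},{"x": 0,"y": 0,"z": -0.15,"ax": 0,"ay": 0,"az": 0,"grip": -1},{"x": 0,"y": 0,"z": -0.1,"ax": 0,"ay": 0,"az": 0,"grip": -1}]'

```text
time_s: 6.12
ee_pos: [570.8, 15.9, 75.4]
tool_rot: [1.958, 2.454, 0.005]
wrist_force: [-12.1, 1.1, 34.9]
width: 25.2
```

```bash
python3 -c "
import st; st.show()"
```

```text
t 6.12 p [570.8  15.9  75.4] jawyaw 12.82 tilt [0.0039 0.0012] F [-12.1   1.1  34.9] w 25.2 q [-0.26  0.66  0.18  1.87 -0.19  0.62  0.27]
```

>>> carry_out --plan '[{"x": 0,"y": 0,"z": 0.03,"ax": 0,"ay": 0,"az": 0,"grip": -1},{"x": 0.5,"y": 0.11,"z": 0,"ax": 0,"ay": 0,"az": 0,"grip": -1},{"x": 0.7,"y": 0.16,"z": 0,"ax": 0,"ay": 0,"az": 0,"grip": -1},{"x": 0.7,"y": 0.16,"z": 0,"ax": 0,"ay": 0,"az": 0,"grip": -1},{"x": 0.7,"y": 0.16,"z": 0,"ax": 0,"ay": 0,"az": 0,"grip": -1}]'

```text
time_s: 6.75
ee_pos: [598.7, 22.3, 75.8]
tool_rot: [1.958, 2.454, 0.006]
wrist_force: [-0.2, -0.3, -3.1]
width: 25.2
```

```bash
python3 -c "
import st; st.show();st.to(569.1+115*.975,15.2+115*.2215,75.6,12.8)"
```

```text
t 6.75 p [598.7  22.3  75.8] jawyaw 12.82 tilt [0.0042 0.0013] F [-0.2 -0.3 -3.1] w 25.2 q [-0.26  0.69  0.19  1.8  -0.19  0.67  0.26]
go cm [ 8.26  1.84 -0.02] turn deg [-0.07  0.24 -0.02]
```

>>> carry_out --plan '[{"x": 0.75,"y": 0.17,"z": -0.01,"ax": 0,"ay": 0.2,"az": 0,"grip": -1},{"x": 0.75,"y": 0.17,"z": 0,"ax": 0,"ay": 0,"az": 0,"grip": -1},{"x": 0.75,"y": 0.17,"z": 0,"ax": 0,"ay": 0,"az": 0,"grip": -1},{"x": 0.75,"y": 0.17,"z": 0,"ax": 0,"ay": 0,"az": 0,"grip": -1},{"x": 0.75,"y": 0.17,"z": 0,"ax": 0,"ay": 0,"az": 0,"grip": -1},{"x": 0.75,"y": 0.17,"z": 0,"ax": 0,"ay": 0,"az": 0,"grip": -1},{"x": 0.75,"y": 0.17,"z": 0,"ax": 0,"ay": 0,"az": 0,"grip": -1},{"x": 0.75,"y": 0.17,"z": 0,"ax": 0,"ay": 0,"az": 0,"grip": -1}]'

```text
time_s: 7.75
ee_pos: [662.8, 36.8, 75.6]
tool_rot: [-1.959, -2.455, -0.001]
wrist_force: [-1.5, 0.2, -1.2]
width: 24.7
```

```bash
python3 -c "
import st; st.show();st.to(569.1+130*.975,15.2+130*.2215,75.6,12.8)"
```

```text
t 7.75 p [662.8  36.8  75.6] jawyaw 12.81 tilt [0.     0.0011] F [-1.5  0.2 -1.2] w 24.7 q [-0.27  0.78  0.19  1.61 -0.19  0.78  0.24]
go cm [ 3.3   0.72 -0.  ] turn deg [-0.06  0.   -0.01]
```

>>> carry_out --plan '[{"x": 0.75,"y": 0.17,"z": 0,"ax": 0,"ay": 0,"az": 0,"grip": -1},{"x": 0.75,"y": 0.17,"z": 0,"ax": 0,"ay": 0,"az": 0,"grip": -1},{"x": 0.75,"y": 0.17,"z": 0,"ax": 0,"ay": 0,"az": 0,"grip": -1},{"x": 0.75,"y": 0.17,"z": 0.02,"ax": 0,"ay": 0,"az": 0,"grip": -1},{"x": 0.5,"y": 0.11,"z": 0.05,"ax": 0,"ay": 0,"az": 0,"grip": -1},{"x": 0,"y": 0,"z": 1,"ax": 0,"ay": 0,"az": 0,"grip": -1},{"x": -1,"y": 0.5,"z": 3,"ax": 0,"ay": 0,"az": 0,"grip": -1},{"x": -1.5,"y": 2,"z": 3,"ax": 0,"ay": 0,"az": 0,"grip": -1},{"x": -1.5,"y": 3,"z": 0,"ax": 0,"ay": 0,"az": 0,"grip": -1},{"x": -1.5,"y": 4,"z": 0,"ax": 0,"ay": 0,"az": 0,"grip": -1},{"x": -2,"y": 4,"z": 0,"ax": 0,"ay": 0,"az": 0,"grip": -1},{"x": -2,"y": 4,"z": 0,"ax": 0,"ay": 0,"az": 0,"grip": -1}]'

```text
time_s: 9.25
ee_pos: [603.7, 220.3, 152.9]
tool_rot: [1.967, 2.447, 0.005]
wrist_force: [-0.5, 1.0, -1.7]
width: 25.3
```

Run:
```python
import st,cv2,numpy as np; st.show(); st.to(492.7,363,100,7.75)
from plant import imaging
t=imaging.read_camera("top")[125:215,235:345];s=imaging.read_camera("scene")[180:320,220:370]
a=cv2.resize(t,None,fx=3.6,fy=3.6);b=cv2.resize(s,None,fx=2.6,fy=2.6);h=max(a.shape[0],b.shape[0])
P=lambda i:cv2.copyMakeBorder(i,0,h-i.shape[0],0,0,0)
cv2.imwrite("pics/w2.png",cv2.convertScaleAbs(np.hstack([P(a),P(b)]),alpha=1.5))
```

```text
t 9.25 p [603.7 220.3 152.9] jawyaw 12.41 tilt [0.0036 0.0011] F [-0.5  1.  -1.7] w 25.3 q [-0.59  0.65  0.23  1.63 -0.18  0.88 -0.08]
go cm [-11.1   14.27  -5.29] turn deg [-0.06  0.21 -4.66]
```

View pics/w2.png

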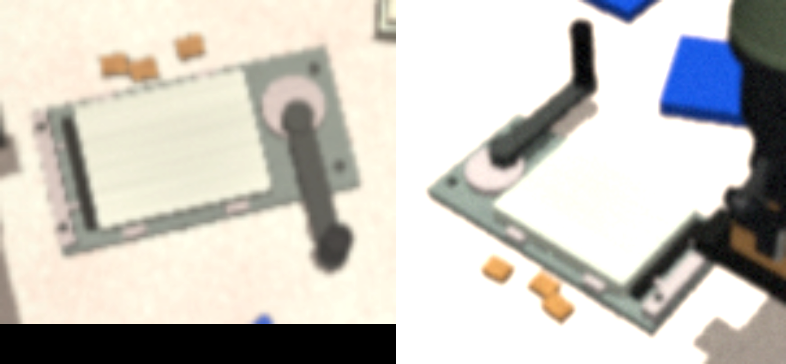

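All three chips are on the bench beyond the +x side (top crop (115,65), (143,68), (190,46)), and the plate is clear. Next I return the scraper, slightly nearer the tray's centre for margin.

>>> carry_out --plan '[{"x": -2.4,"y": 2.7,"z": 0,"ax": 0,"ay": 0,"az": -0.8,"grip": -1},{"x": -2.4,"y": 2.7,"z": 0,"ax": 0,"ay": 0,"az": -0.8,"grip": -1},{"x": -2.4,"y": 2.7,"z": 0,"ax": 0,"ay": 0,"az": -0.8,"grip": -1},{"x": -2.4,"y": 2.7,"z": 0,"ax": 0,"ay": 0,"az": -0.8,"grip": -1},{"x": -2,"y": 2.2,"z": 0,"ax": 0,"ay": 0,"az": -0.8,"grip": -1},{"x": 0,"y": 0,"z": 0,"ax": 0,"ay": 0,"az": 0,"grip": -1}]'

```text
time_s: 10.1
ee_pos: [482.2, 358.3, 157.2]
tool_rot: [-2.047, -2.383, -0.013]
wrist_force: [0.9, -0.3, -1.8]
width: 25.4
```

```bash
python3 -c "
import st; st.show();st.to(487,360,49,9)"
```

```text
t 10.1 p [482.2 358.3 157.2] jawyaw 8.69 tilt [0.0052 0.0061] F [ 0.9 -0.3 -1.8] w 25.4 q [-0.91  0.58  0.25  1.75 -0.19  0.82 -0.42]
go cm [  0.48   0.17 -10.82] turn deg [-0.35  0.3   0.31]
```

>>> carry_out --plan '[{"x": 0.4,"y": 0.15,"z": -2,"ax": -0.35,"ay": 0.3,"az": 0.3,"grip": -1},{"x": 0,"y": 0,"z": -3,"ax": 0,"ay": 0,"az": 0,"grip": -1},{"x": 0,"y": 0,"z": -2.5,"ax": 0,"ay": 0,"az": 0,"grip": -1},{"x": 0,"y": 0,"z": -1.2,"ax": 0,"ay": 0,"az": 0,"grip": -1},{"x": 0,"y": 0,"z": -0.6,"ax": 0,"ay": 0,"az": 0,"grip": -1},{"x": 0,"y": 0,"z": -0.3,"ax": 0,"ay": 0,"az": 0,"grip": -1}]'

```text
time_s: 10.85
ee_pos: [490.2, 355.8, 55.9]
tool_rot: [2.044, 2.384, -0.002]
wrist_force: [-0.7, 1.0, -1.9]
width: 25.3
```

```bash
python3 -c "
import st; st.show();st.to(487,360,49,9)"
```

```text
t 10.85 p [490.2 355.8  55.9] jawyaw 8.79 tilt [ 0.0006 -0.0018] F [-0.7  1.  -1.9] w 25.3 q [-0.86  0.73  0.2   1.78 -0.22  0.65 -0.38]
go cm [-0.32  0.42 -0.69] turn deg [0.1  0.03 0.21]
```

>>> carry_out --plan '[{"x": -0.2,"y": 0.3,"z": -0.3,"ax": 0.1,"ay": 0,"az": 0.2,"grip": -1},{"x": 0,"y": 0,"z": -0.2,"ax": 0,"ay": 0,"az": 0,"grip": -1},{"x": 0,"y": 0,"z": -0.1,"ax": 0,"ay": 0,"az": 0,"grip": -1},{"x": 0,"y": 0,"z": -0.05,"ax": 0,"ay": 0,"az": 0,"grip": -1}]'

```text
time_s: 11.35
ee_pos: [488.6, 359.7, 50.5]
tool_rot: [2.039, 2.389, 0.004]
wrist_force: [0.1, -0.4, -2.1]
width: 25.2
```

```bash
python3 -c "
import st; st.show();st.to(487,360,48.7,9)"
```

```text
t 11.35 p [488.6 359.7  50.5] jawyaw 9.03 tilt [0.0022 0.0017] F [ 0.1 -0.4 -2.1] w 25.2 q [-0.87  0.74  0.2   1.78 -0.23  0.64 -0.38]
go cm [-0.16  0.03 -0.18] turn deg [-0.1   0.13 -0.03]
```

>>> carry_out --plan '[{"x": 0,"y": 0,"z": -0.1,"ax": 0,"ay": 0.1,"az": 0,"grip": -1},{"x": 0,"y": 0,"z": -0.08,"ax": 0,"ay": 0,"az": 0,"grip": -1},{"x": 0,"y": 0,"z": 0,"ax": 0,"ay": 0,"az": 0,"grip": -1}]'

```text
time_s: 11.72
ee_pos: [488.7, 359.8, 48.7]
tool_rot: [-2.039, -2.389, -0.003]
wrist_force: [0.1, -0.5, -3.0]
width: 25.1
```

```bash
python3 -c "
import st; st.show()"
```

```text
t 11.72 p [488.7 359.8  48.7] jawyaw 9.03 tilt [0.0006 0.0019] F [ 0.1 -0.5 -3. ] w 25.1 q [-0.86  0.74  0.2   1.78 -0.23  0.64 -0.38]
```

>>> carry_out --plan '[{"x": 0,"y": 0,"z": -0.05,"ax": 0,"ay": 0,"az": 0,"grip": -1},{"x": 0,"y": 0,"z": -0.03,"ax": 0,"ay": 0,"az": 0,"grip": -1}]'

```text
time_s: 11.98
ee_pos: [488.8, 359.9, 48.6]
tool_rot: [-2.039, -2.389, -0.003]
wrist_force: [-1.9, -0.8, 4.5]
width: 24.9
```

Contact. Release and lift.

>>> carry_out --plan '[{"x": 0,"y": 0,"z": 0,"ax": 0,"ay": 0,"az": 0,"grip": 1},{"x": 0,"y": 0,"z": 0,"ax": 0,"ay": 0,"az": 0,"grip": 1},{"x": 0,"y": 0,"z": 0,"ax": 0,"ay": 0,"az": 0,"grip": 1},{"x": 0,"y": 0,"z": 0,"ax": 0,"ay": 0,"az": 0,"grip": 1},{"x": 0,"y": 0,"z": 1.5,"ax": 0,"ay": 0,"az": 0,"grip": 1},{"x": 0,"y": 0,"z": 3,"ax": 0,"ay": 0,"az": 0,"grip": 1},{"x": 0,"y": 0,"z": 4,"ax": 0,"ay": 0,"az": 0,"grip": 1},{"x": 0,"y": 0,"z": 4,"ax": 0,"ay": 0,"az": 0,"grip": 1},{"x": 0,"y": -4,"z": 2,"ax": 0,"ay": 0,"az": 0,"grip": 1},{"x": 0,"y": -5,"z": 0,"ax": 0,"ay": 0,"az": 0,"grip": 1},{"x": 0,"y": -5,"z": 0,"ax": 0,"ay": 0,"az": 0,"grip": 1},{"x": 0,"y": -5,"z": 0,"ax": 0,"ay": 0,"az": 0,"grip": 1}]'

```text
time_s: 13.48
ee_pos: [488.4, 168.0, 205.7]
tool_rot: [2.034, 2.394, 0.015]
wrist_force: [1.2, 0.6, 0.1]
width: 85.4
```

Run:
```python
import st,cv2,numpy as np; st.show(); st.to(528,-112,160,20)
from plant import imaging
t=imaging.read_camera("top")[125:245,130:345];s=imaging.read_camera("scene")[270:390,380:520]
a=cv2.resize(t,None,fx=2.2,fy=2.2);b=cv2.resize(s,None,fx=2.2,fy=2.2)
cv2.imwrite("pics/r1.png",cv2.convertScaleAbs(np.hstack([a,b]),alpha=1.5))
```

```text
t 13.47 p [488.4 168.  205.7] jawyaw 9.31 tilt [0.0064 0.0071] F [1.2 0.6 0.1] w 85.4 q [-0.67  0.39  0.29  1.93 -0.15  0.83 -0.13]
go cm [  3.96 -28.    -4.57] turn deg [-0.44  0.33 10.69]
```

View pics/r1.png

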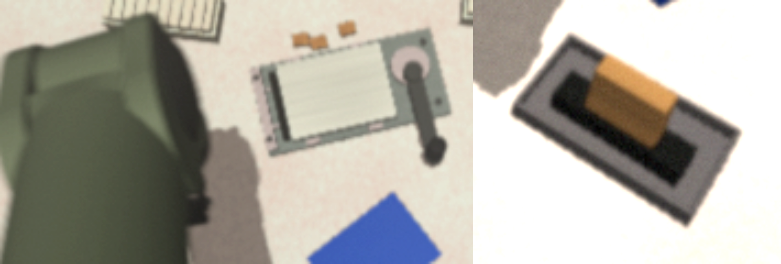

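The scraper stands on its foot in the tray, released (right crop, about (630,110)), and the lever hasn't moved. On to the lever post.

>>> carry_out --plan '[{"x": 0.5,"y": -3.4,"z": -0.5,"ax": -0.4,"ay": 0.3,"az": 0,"grip": 1},{"x": 0.5,"y": -3.4,"z": -0.5,"ax": 0,"ay": 0,"az": 0,"grip": 1},{"x": 0.5,"y": -3.4,"z": -0.5,"ax": 0,"ay": 0,"az": 0,"grip": 1},{"x": 0.5,"y": -3.4,"z": -0.5,"ax": 0,"ay": 0,"az": 0,"grip": 1},{"x": 0.5,"y": -3.4,"z": -0.5,"ax": 0,"ay": 0,"az": 0,"grip": 1},{"x": 0.5,"y": -3.4,"z": -0.5,"ax": 0,"ay": 0,"az": 0,"grip": 1},{"x": 0.5,"y": -3.4,"z": -0.5,"ax": 0,"ay": 0,"az": 0,"grip": 1},{"x": 0.5,"y": -3,"z": -0.5,"ax": 0,"ay": 0,"az": 0,"grip": 1},{"x": 0,"y": 0,"z": 0,"ax": 0,"ay": 0,"az": 0,"grip": 1}]'

```text
time_s: 14.7
ee_pos: [530.9, -111.4, 173.6]
tool_rot: [2.038, 2.383, 0.013]
wrist_force: [-0.2, 1.0, 0.2]
width: 85.5
```

Run:
```python
import st; st.show();st.to(528,-112,66,10)
from vis import *
u=np.array([[340,138],[389,140],[392,118],[341,115]],float)
for q in u: print("carton px",q,least_squares(lambda p:(proj("top",[[p[0],p[1],48]])[0]-q),[650,-200]).x.round())
```

```text
t 14.7 p [ 530.9 -111.4  173.6] jawyaw 8.94 tilt [0.01   0.0022] F [-0.2  1.   0.2] w 85.5 q [-0.13  0.48  0.31  1.9  -0.21  0.79  0.45]
go cm [ -0.29  -0.06 -10.76] turn deg [-0.13  0.57  1.06]
carton px [340. 138.] [ 702. -154.]
carton px [389. 140.] [ 696. -306.]
carton px [392. 118.] [ 767. -319.]
carton px [341. 115.] [ 777. -159.]
```

>>> carry_out --plan '[{"x": -0.3,"y": 0,"z": -2.5,"ax": 0,"ay": 0.5,"az": 1,"grip": 1},{"x": 0,"y": 0,"z": -3,"ax": 0,"ay": 0,"az": 0,"grip": 1},{"x": 0,"y": 0,"z": -2.5,"ax": 0,"ay": 0,"az": 0,"grip": 1},{"x": 0,"y": 0,"z": -1,"ax": 0,"ay": 0,"az": 0,"grip": 1},{"x": 0,"y": 0,"z": 0,"ax": 0,"ay": 0,"az": 0,"grip": 1}]'

```text
time_s: 15.32
ee_pos: [529.6, -107.5, 85.2]
tool_rot: [2.015, 2.408, 0.011]
wrist_force: [0.6, 0.7, -0.1]
width: 85.4
```

Run:
```python
import st; st.show();st.to(528,-112,66,10)
import cv2,numpy as np
from plant import imaging
t=imaging.read_camera("top")[125:225,270:370];s=imaging.read_camera("scene")[150:290,220:370]
a=cv2.resize(t,None,fx=4,fy=4);b=cv2.resize(s,None,fx=2.66,fy=2.66);h=max(a.shape[0],b.shape[0])
P=lambda i:cv2.copyMakeBorder(i,0,h-i.shape[0],0,0,0)
cv2.imwrite("pics/l1.png",cv2.convertScaleAbs(np.hstack([P(a),P(b)]),alpha=1.6))
```

```text
t 15.32 p [ 529.6 -107.5   85.2] jawyaw 10.13 tilt [0.0058 0.0043] F [ 0.6  0.7 -0.1] w 85.4 q [-0.09  0.61  0.25  1.95 -0.26  0.6   0.51]
go cm [-0.16 -0.45 -1.92] turn deg [-0.25  0.34 -0.13]
```

View pics/l1.png

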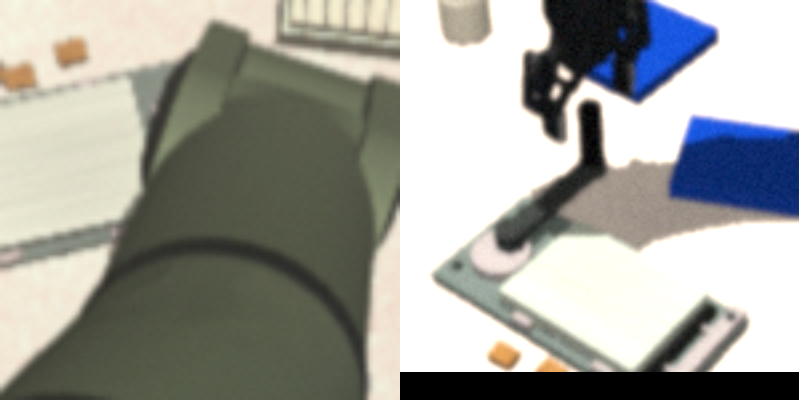

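The post top at (592,105) lies between the two fingertips at (555,135) and (625,85). I descend and close.

>>> carry_out --plan '[{"x": -0.15,"y": -0.45,"z": -1.1,"ax": -0.2,"ay": 0.3,"az": 0,"grip": 1},{"x": 0,"y": 0,"z": -0.8,"ax": 0,"ay": 0,"az": 0,"grip": 1},{"x": 0,"y": 0,"z": 0,"ax": 0,"ay": 0,"az": 0,"grip": -1},{"x": 0,"y": 0,"z": 0,"ax": 0,"ay": 0,"az": 0,"grip": -1},{"x": 0,"y": 0,"z": 0,"ax": 0,"ay": 0,"az": 0,"grip": -1},{"x": 0,"y": 0,"z": 0,"ax": 0,"ay": 0,"az": 0,"grip": -1},{"x": 0,"y": 0,"z": 0,"ax": 0,"ay": 0,"az": 0,"grip": -1},{"x": 0,"y": 0,"z": 0,"ax": 0,"ay": 0,"az": 0,"grip": -1}]'

```text
time_s: 16.42
ee_pos: [528.6, -112.8, 67.4]
tool_rot: [2.016, 2.407, 0.003]
wrist_force: [0.2, -0.8, -3.6]
width: 22.8
```

```bash
cat > arc.py <<'E'
import st,numpy as np
c=np.array([644.9,-82.9]);yaw=np.radians(12.8);p=st.s["ee_pos"][:2];d=p-c
th=np.arctan2(d[1],d[0]);lev=(th-np.pi-yaw)%(2*np.pi);lev=lev-2*np.pi if lev>4 else lev
st.show();print("r",np.hypot(*d).round(1),"lever",lev.round(3))
n=c+120*np.array([np.cos(yaw+np.pi+np.arange(0.,1.6,.1)),np.sin(yaw+np.pi+np.arange(0.,1.6,.1))]).T
E
python3 -c "
import arc,numpy as np;print(np.c_[np.arange(0.,1.6,.1),arc.n].round(1))"
```

```text
t 16.43 p [ 528.6 -112.8   67.4] jawyaw 10.09 tilt [0.0027 0.0003] F [ 0.2 -0.8 -3.6] w 22.8 q [-0.07  0.64  0.24  1.96 -0.27  0.57  0.53]
r 120.1 lever 0.029
[[ 0.000e+00  5.279e+02 -1.095e+02]
 [ 1.000e-01  5.311e+02 -1.210e+02]
 [ 2.000e-01  5.355e+02 -1.322e+02]
 [ 3.000e-01  5.410e+02 -1.429e+02]
 [ 4.000e-01  5.475e+02 -1.530e+02]
 [ 5.000e-01  5.550e+02 -1.623e+02]
 [ 6.000e-01  5.633e+02 -1.709e+02]
 [ 7.000e-01  5.725e+02 -1.786e+02]
 [ 8.000e-01  5.824e+02 -1.854e+02]
 [ 9.000e-01  5.930e+02 -1.911e+02]
 [ 1.000e+00  6.040e+02 -1.957e+02]
 [ 1.100e+00  6.155e+02 -1.992e+02]
 [ 1.200e+00  6.273e+02 -2.016e+02]
 [ 1.300e+00  6.392e+02 -2.028e+02]
 [ 1.400e+00  6.512e+02 -2.027e+02]
 [ 1.500e+00  6.631e+02 -2.015e+02]]
```

>>> carry_out --plan '[{"x": 0.22,"y": -0.8,"z": 0,"ax": 0,"ay": 0,"az": 0,"grip": -1},{"x": 0.2,"y": -0.56,"z": 0,"ax": 0,"ay": 0,"az": 0,"grip": -1},{"x": 0.24,"y": -0.56,"z": 0,"ax": 0,"ay": 0,"az": 0,"grip": -1},{"x": 0.27,"y": -0.54,"z": 0,"ax": 0,"ay": 0,"az": 0,"grip": -1},{"x": 0.29,"y": -0.52,"z": 0,"ax": 0,"ay": 0,"az": 0,"grip": -1},{"x": 0.32,"y": -0.51,"z": 0,"ax": 0,"ay": 0,"az": 0,"grip": -1}]'

```text
time_s: 17.18
ee_pos: [544.5, -150.1, 67.4]
tool_rot: [2.017, 2.408, 0.003]
wrist_force: [-2.4, 1.7, 0.5]
width: 23.2
```

```bash
python3 -c "
import arc"
```

```text
t 17.18 p [ 544.5 -150.1   67.4] jawyaw 10.1 tilt [0.0017 0.0007] F [-2.4  1.7  0.5] w 23.2 q [-0.    0.67  0.24  1.89 -0.26  0.61  0.58]
r 120.7 lever 0.366
```

>>> carry_out --plan '[{"x": 0.32,"y": -0.29,"z": 0,"ax": 0,"ay": 0,"az": 0,"grip": -1},{"x": 0.37,"y": -0.48,"z": 0,"ax": 0,"ay": 0,"az": 0,"grip": -1},{"x": 0.38,"y": -0.46,"z": 0,"ax": 0,"ay": 0,"az": 0,"grip": -1},{"x": 0.41,"y": -0.44,"z": 0,"ax": 0,"ay": 0,"az": 0,"grip": -1},{"x": 0.43,"y": -0.42,"z": 0,"ax": 0,"ay": 0,"az": 0,"grip": -1},{"x": 0.46,"y": -0.39,"z": 0,"ax": 0,"ay": 0,"az": 0,"grip": -1},{"x": 0.47,"y": -0.37,"z": 0,"ax": 0,"ay": 0,"az": 0,"grip": -1},{"x": 0.5,"y": -0.34,"z": 0,"ax": 0,"ay": 0,"az": 0,"grip": -1}]'

```text
time_s: 18.18
ee_pos: [578.9, -184.8, 67.3]
tool_rot: [-2.018, -2.407, -0.0]
wrist_force: [-5.9, 1.3, 3.4]
width: 22.7
```

```bash
python3 -c "
import arc"
```

```text
t 18.18 p [ 578.9 -184.8   67.3] jawyaw 10.05 tilt [-0.0006  0.0006] F [-5.9  1.3  3.4] w 22.7 q [ 0.05  0.72  0.24  1.77 -0.26  0.68  0.61]
r 121.4 lever 0.773
```

>>> carry_out --plan '[{"x": 0.5,"y": -0.24,"z": 0,"ax": 0,"ay": 0,"az": 0,"grip": -1},{"x": 0.52,"y": -0.28,"z": 0,"ax": 0,"ay": 0,"az": 0,"grip": -1},{"x": 0.54,"y": -0.25,"z": 0,"ax": 0,"ay": 0,"az": 0,"grip": -1},{"x": 0.55,"y": -0.22,"z": 0,"ax": 0,"ay": 0,"az": 0,"grip": -1},{"x": 0.57,"y": -0.19,"z": 0,"ax": 0,"ay": 0,"az": 0,"grip": -1},{"x": 0.57,"y": -0.16,"z": 0,"ax": 0,"ay": 0,"az": 0,"grip": -1},{"x": 0.58,"y": -0.13,"z": 0,"ax": 0,"ay": 0,"az": 0,"grip": -1},{"x": 0.59,"y": -0.1,"z": 0,"ax": 0,"ay": 0,"az": 0,"grip": -1}]'

```text
time_s: 19.18
ee_pos: [623.3, -202.9, 67.3]
tool_rot: [-2.016, -2.403, 0.005]
wrist_force: [-8.2, 2.3, 5.2]
width: 22.6
```

```bash
python3 -c "
import arc"
```

```text
t 19.18 p [ 623.3 -202.9   67.3] jawyaw 9.99 tilt [-0.0057  0.0009] F [-8.2  2.3  5.2] w 22.6 q [ 0.07  0.79  0.25  1.63 -0.25  0.76  0.6 ]
r 121.9 lever 1.169
```

>>> carry_out --plan '[{"x": 0.59,"y": -0.05,"z": 0,"ax": 0,"ay": 0.3,"az": 0,"grip": -1},{"x": 0.6,"y": -0.03,"z": 0,"ax": 0,"ay": 0,"az": 0,"grip": -1},{"x": 0.6,"y": 0,"z": 0,"ax": 0,"ay": 0,"az": 0,"grip": -1},{"x": 0.6,"y": 0.02,"z": 0,"ax": 0,"ay": 0,"az": 0,"grip": -1},{"x": 0.6,"y": 0.05,"z": 0,"ax": 0,"ay": 0,"az": 0,"grip": -1}]'

```text
time_s: 19.8
ee_pos: [653.0, -204.7, 67.3]
tool_rot: [-2.014, -2.396, 0.014]
wrist_force: [-9.5, 1.1, 5.0]
width: 22.8
```

Run:
```python
import arc,numpy as np
from scipy.optimize import least_squares
P=np.array([(528.6,-112.8),(544.5,-150.1),(578.9,-184.8),(623.3,-202.9),arc.p])
r=least_squares(lambda c:np.hypot(*(P-c[:2]).T)-120,[645,-83]);print(r.x,r.fun)
r=least_squares(lambda c:np.hypot(*(P-c[:2]).T)-c[2],[645,-83,120]);print(r.x,r.fun)
```

```text
t 19.8 p [ 653.  -204.7   67.3] jawyaw 9.9 tilt [-0.0147  0.0006] F [-9.5  1.1  5. ] w 22.8 q [ 0.06  0.83  0.25  1.54 -0.25  0.82  0.59]
r 122.1 lever 1.414
[645.32240606 -84.94013381] [ 0.00121758  0.04568183 -0.0669816  -0.00201501  0.03273972]
[645.44760043 -84.7689856  120.18725902] [-0.0244549   0.05649123 -0.04240077  0.0019783   0.00838614]
```

>>> carry_out --plan '[{"x": 0.5,"y": 0.03,"z": 0,"ax": 0,"ay": -0.3,"az": 0,"grip": -1},{"x": 0.5,"y": 0.06,"z": 0,"ax": 0,"ay": -0.3,"az": 0,"grip": -1},{"x": 0.5,"y": 0.08,"z": 0,"ax": 0,"ay": -0.2,"az": 0,"grip": -1},{"x": 0.45,"y": 0.1,"z": 0,"ax": 0,"ay": 0,"az": 0,"grip": -1},{"x": 0.08,"y": 0,"z": 0,"ax": 0,"ay": 0,"az": 0,"grip": -1}]'

```text
time_s: 20.42
ee_pos: [672.3, -202.0, 67.2]
tool_rot: [-2.017, -2.4, 0.003]
wrist_force: [-9.3, 4.2, 6.7]
width: 22.7
```

```bash
sed -i 's/644.9,-82.9/645.3,-84.9/;s/12\.8/12.9/' arc.py
python3 - <<'E'
import arc,cv2,numpy as np
from plant import imaging
t=imaging.read_camera("top");s=imaging.read_camera("scene")
cv2.imwrite("pics/top9.png",t);cv2.imwrite("pics/scene9.png",s)
b=cv2.resize(s[170:310,215:365],None,fx=4,fy=4,interpolation=cv2.INTER_CUBIC)
cv2.imwrite("pics/l2.png",cv2.convertScaleAbs(b,alpha=1.4))
E
```

```text
t 20.43 p [ 672.3 -202.    67.2] jawyaw 9.9 tilt [-0.0062  0.0024] F [-9.3  4.2  6.7] w 22.7 q [ 0.06  0.85  0.25  1.49 -0.26  0.84  0.57]
r 120.1 lever 1.572
```

View pics/l2.png

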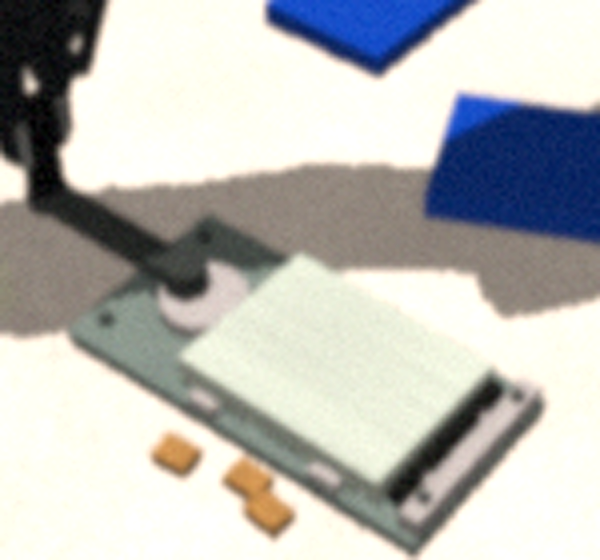

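The picture shows the lever bar from the pivot (185,280) to the gripped post (45,195), in line with the fixture and pointing away from the plate. The plate has moved into the buffer at (440,440), with the three chips beside it. One independent check of the fixture yaw, since the lever angle depends on it.

Run:
```python
from vis import *
def plane(n,uv,z):
    c=C[n];M=R.from_rotvec(c["rotation"]).as_matrix()
    d=np.c_[(uv[:,0]-c["cx"])/c["fx"],(uv[:,1]-c["cy"])/c["fy"],np.ones(len(uv))]@M.T
    return (c["position"]+d*((z-c["position"][2])/d[:,2])[:,None])[:,:2]
for f,n,ref in(("top0","top",(285,174)),("scene0","scene",(300,254)),("scene9","scene",(300,260))):
    im=cv2.resize(cv2.imread(f"pics/{f}.png"),None,fx=4,fy=4,interpolation=cv2.INTER_CUBIC)
    m=np.zeros((im.shape[0]+2,im.shape[1]+2),np.uint8)
    cv2.floodFill(im,m,(ref[0]*4,ref[1]*4),0,(26,)*3,(26,)*3,4|cv2.FLOODFILL_FIXED_RANGE|cv2.FLOODFILL_MASK_ONLY|(255<<8))
    h=cv2.convexHull(max(cv2.findContours(m[1:-1,1:-1],0,1)[0],key=cv2.contourArea))[:,0].astype(float)
    w=plane(n,(h+.5)/4-.5,32)
    r=cv2.minAreaRect(w.astype(np.float32));print(f,np.round(r[0],1),np.round(r[1],1),"ang",round(r[2]%90,2))
```

```text
top0 [499.7 -22.7] [1716.7 1091.2] ang 88.81
scene0 [568.5 -19.4] [296.8 322.3] ang 13.43
scene9 [ 322.7 -146.2] [ 967.6 1403.4] ang 74.04
```

Run:
```python
from vis import *
def plane(n,uv,z):
    c=C[n];M=R.from_rotvec(c["rotation"]).as_matrix()
    d=np.c_[(uv[:,0]-c["cx"])/c["fx"],(uv[:,1]-c["cy"])/c["fy"],np.ones(len(uv))]@M.T
    return (c["position"]+d*((z-c["position"][2])/d[:,2])[:,None])[:,:2]
for f,n,ref in(("top0","top",(285,174)),("scene0","scene",(300,254)),("scene9","scene",(300,260))):
  for tol in(8,12,16,20):
    im=cv2.resize(cv2.GaussianBlur(cv2.imread(f"pics/{f}.png"),(3,3),0),None,fx=4,fy=4,interpolation=cv2.INTER_CUBIC)
    m=np.zeros((im.shape[0]+2,im.shape[1]+2),np.uint8)
    cv2.floodFill(im,m,(ref[0]*4,ref[1]*4),0,(tol,)*3,(tol,)*3,4|cv2.FLOODFILL_FIXED_RANGE|cv2.FLOODFILL_MASK_ONLY|(255<<8))
    h=cv2.convexHull(max(cv2.findContours(m[1:-1,1:-1],0,1)[0],key=cv2.contourArea))[:,0].astype(float)
    w=plane(n,(h+.5)/4-.5,32)
    r=cv2.minAreaRect(w.astype(np.float32));print(f,tol,np.round(r[0],1),np.round(r[1],1),"ang",round(r[2]%90,2))
```

```text
top0 8 [620.7  23.7] [107.8 145.5] ang 13.17
top0 12 [439.9 -46.9] [1092.9 1695. ] ang 4.0
top0 16 [498.3 -22.6] [1711.6 1088.4] ang 88.81
top0 20 [498.8 -22.3] [1712.6 1089.4] ang 88.81
scene0 8 [620.   23.7] [107.6 150.6] ang 12.19
scene0 12 [612.3  23.2] [236.6 155.4] ang 87.0
scene0 16 [568.2 -19.7] [294.7 319.6] ang 13.34
scene0 20 [568.4 -19.7] [295.7 320.9] ang 13.29
scene9 8 [616.2  29.2] [110.3 147.2] ang 10.71
scene9 12 [588.9  46.2] [154.6 195.5] ang 12.27
scene9 16 [227.5 192.2] [451.7 955.2] ang 87.26
scene9 20 [239.5 191.5] [452.7 981.6] ang 87.24
```

```bash
python3 -c "
import arc
from plant import env,telemetry
env.job_done();s=telemetry.read_state();print(s['time_s'],s['ee_pos'].round(1),s['wrist_force'].round(1),s['width'])"
```

```text
t 20.52 p [ 672.2 -201.9   67.3] jawyaw 9.9 tilt [-0.0061  0.0024] F [-7.8  2.3  6.6] w 22.6 q [ 0.06  0.85  0.25  1.49 -0.26  0.84  0.57]
r 120.1 lever 1.572
the job is handed in; nothing more can be done
the job is handed in; nothing more can be done
```

The job is handed in at 20.5 s of the 58 s allowed:

- **Chips:** One pass with the scraper wiped all three off the plate's +x side. The pictures show them lying on the bench there.
- **Scraper:** It stands on its foot in the tray, released. I set it a few mm nearer the tray's centre than where it started, and a picture confirms it.
- **Lever:** It was swung to 1.572 rad by my estimate and is still held there by the post. A circle fitted through the gripper positions on the way round matches the 120 mm radius to within 0.1 mm.
- **Plate:** The last picture shows it pushed towards the buffer, by roughly 5 mm.

**Checks that disagreed:**
- **Fixture yaw:** My estimates from before the lever moved ranged from 12.2° to 13.2°. I used 12.9°, so the lever angle is good to about 1°. A rougher estimate from the last picture gave 10.7°, and I gave it no weight.
- **Other plate outlines:** Most looser threshold settings in that outline check spilled onto the bench, and I ignored them.
- **Pivot:** The pivot measured from the images was about 2 mm off the one from the arc, so I used the arc.
- **Press on the plate:** The wrist force briefly reached 35 N when the scraper first touched the plate. I then raised it slightly before wiping.

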